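# Refit the return spring of the bread board's swing clamp

## Task

The swing clamp of the bread board has lost its return spring, which stands beside the board. First put the spring's hook pin all the way down into the hole of the anchor block, which may be set anywhere on its short rail on the board; then stretch the spring and put the eye at its other end fully down over the post on the clamp, under the post's head, so that the spring pulls the clamp shut. Leave the spring hooked at both ends, let go of it, and leave the mug, the bowl and the timer where they stand.

Things in the scene. Friction and masses are not known exactly. Their poses are not given: they have to be found in the camera images.
- bread_board: light wooden board, 175 x 290 x 21 mm, fixed to the worktop; origin on its underside. Axes: y along the board from the anchor block's hole to the clamp's post (the spring line), x across it, away from the robot, z up. On it: the anchor block at the right, the steel swing clamp left of it, a low wooden fence at the left end
- anchor_mid (a point): middle of the anchor block's slide, at the height of the block's top (42 mm above the worktop). The aluminium block, 44 x 44 x 21 mm, is set somewhere on its short rail: its middle, with the upright hole, is up to 8 mm from this point either way along the board's x (not reported: feel or look for it), 0 along y. Hole 12 mm wide, 1 mm chamfer, 21 mm deep, right through. Axes as the board's
- post (a point): on the axis of the upright steel post, where the eye's centre comes when seated: 3.5 mm above the clamp arm's flat top, 45.5 mm above the worktop. Stem 11 mm thick; head from 5 to 10.5 mm above this point, at most 14 mm wide, tapered on top. Clamp shut, it is 170 mm from anchor_mid along the board's y. The arm is 26 mm wide; pushing the post swings it
- clamp (a joint): turn of the steel swing clamp about its upright pivot, rad: 0 = shut (at its stop), up to 0.35 as the post swings away from the hole. The pivot is 55 mm from the post towards the board's +x. It turns freely with a little friction (about 2 N at the post)
- hook_grip (a point): centre of the grey plastic grip block at the spring's hook end: 26 mm along the spring, 20 mm across, 42 mm high. Spring's axes: x from hook to eye, z up. The spring stands upright on the pin's tip and on a foot under the other block; so standing, this point is 41 mm above the worktop. With the pin fully in, the block's underside rests on the anchor block
- hook_tip (a point): lower tip of the steel hook pin, which sticks straight down 20 mm from under the middle of the hook-end grip block (tip 41 mm below that block's centre). Pin 9 mm thick, its last 2 mm taper to 7 mm
- eye_grip (a point): centre of the like grip block at the eye end (26 x 20 x 42 mm), 103 mm from the hook-end block when unstretched; under it a foot 40 mm wide, down to 41 mm below this point, which stands on the board once the pin is in the hole. Between the blocks the 22 mm thick coil, at this height
- eye (a point): centre of the steel eye, a flat level ring 7 mm thick, 30 mm outside, 18 mm inside; 42 mm beyond the eye-end block's centre along x and 17.5 mm below it; 145 mm from the pin's axis when unstretched
- stretch (a joint): stretch of the spring along its x, m: 0 unstretched, at most 0.06; it pulls with 3.6 N + 180 N/m. The ends slide straight and stay parallel: to lift the eye while the pin stays in the hole, tilt the spring about the hook (the play allows about 8 degrees)
- mug: off-white mug 101 mm high, bystander; origin at the centre of its underside
- bowl: white rice bowl with a green band, 115 mm wide, 52 mm high, bystander; origin at the centre of its underside
- timer: white round kitchen timer 68 mm wide, 58 mm high, bystander; origin at the centre of its underside

How it is judged:
By the outcome, as a careful person would: the job done as asked, in the order asked, and still so for the second after the job is handed in, with the robot touching nothing.
It also fails if it takes over 58 s, if anything falls off the work surface, if the arm or the gripper's body presses on something with over 40 N, if the wrist force passes 120 N, or if a joint passes its speed limit or range.

## Robot

A 6-joint arm with a two-finger parallel gripper is mounted at the origin on a cart in front of the work surface, level with it; the furniture and walls round the work are solid. World frame = base frame: x ahead of the robot, y to its left, z up, the work surface at z = 0. Lengths are in m, angles in rad, forces in N, time in s.
With the tool pointing down it reaches from about 0.375 to 0.9 m from the base axis. Payload 3.1 kg.
Tool frame: the origin (TCP) lies at the very end of the fingers, on their centre line; the grasp point (between the pads) lies 19 mm behind it; x points along the fingers, y is the direction in which the jaws open and shut, and the axes are right-handed (so a half turn about x gives the same grasp; the last joint's range is limited). The gripper opens to 85 mm and grips with 20 to 120 N. Pads are 22 mm wide; open, the fingers measure 114 mm over their backs; the gripper's body (76 mm by 85 mm) begins 54 mm behind the grasp point. The pads swing forward as they close: fully open they stand 13 mm farther back than shut.
Start: joints at [1.065, 0.527, 1.433, -0, 1.181, -0.178], TCP at [0.201, 0.592, 0.231] pointing down, gripper open.
Joint ranges: [-3.08, 3.08], [-0.75, 2.2], [0.22, 2.44], [-1.43, 4.57], [0, 2.65], [-2.85, 2.85]. Speed limits (rad/s): [2.79, 2.79, 3.14, 3.14, 3.14, 3.14].

## Interface

Orientations are given as a unit quaternion [x, y, z, w].
In Python, from station import sense, snapshot, camera_model, sign_off gives the robot as it stands.
- The arm moves only by the tool step_arm, never from a script. Its argument "increments" is one flat list of numbers, 5 for each row, row after row: the shift along the tool's x, y, z in units of 60 mm (1.0 is 60 mm), then the turn about the tool's x in units of 5 degrees (1.0 is 5 degrees), then the closure, from 0 (fully open) to 1 (shut). A call has exactly 5 rows; each row is the pose to reach, as a shift and turn from the pose measured when the call began, along the tool's axes at that moment; what a row does not reach only later rows make up. A row lasts 1/8 s, in which the tool goes at most 62.5 mm and 10.7 degrees, less where a joint would pass 70% of its speed; a pose out of reach is approached as far as the arm can. A call with a gripper value outside its range is refused whole. The fingers move at their own pace and stop on an object; "grip_force" is the grip in N (left out, the last holds). Time passes only in rows, so rows that repeat a pose let the fingers close, or fill a call up. It gives the time, the measured TCP pose, the force and the opening at its end, in the units of the state.
- sense(): the state, without advancing time (a new reading comes with each control period).
- snapshot(name): name is "scene" or "top" or "wrist"; returns the picture (420x560x3 uint8, blue, green, red); there is no depth.
- camera_model(name): a dict with "vertical_fov" (degrees; the focal length in pixels is half the picture's height over the tangent of half this angle, whatever the lens; pixels are square), "cx", "cy" (the principal point, pixels), "R" (3x3) and "t" (3): a world point X has camera coordinates R X + t. Camera axes: x right, y down, z forward; pixel columns grow to the right and rows downward; lengths in m; the calibration is good to about 2 mm. A picture is of the moment at which its call begins: read the wrist's pose just before it. camera_model takes no time and is no camera call; for the wrist camera it gives the pose at the moment of the call.
- sign_off(): hands the job in, once; it reports no verdict.
The state is a dict: "t": time; "q": joint angles; "qd": joint speeds; "tau": joint torques, N m; "tcp_pos": TCP position; "tool_rot": TCP orientation; "force": force on the tool from outside, world axes, zero at the start; "ft_torque": the same for the moment, N m; "finger_gap": opening from 0.0 (shut) to 1.0 (fully open).
Only numpy, scipy, OpenCV 4.12 (cv2) and the standard library are available. Lean on these libraries where they do the work, as an engineer would, in place of code of your own. Each camera call takes 0.05 s, during which the arm holds its last target. There are 200 camera calls.

## Working session

There is one attempt and no reset: what is moved stays moved. The work goes in short steps, Python scripts to look and compute and a tool call to move; the robot and the scene stay as the last step left them, time stands still between calls to the robot, and variables do not carry over. Pictures are saved under pics/ and viewed, about 8 in all and at most 12, crops included, and the job is handed in when it is done.

Besides the shell and the picture viewer there is one more tool, called after "Request:" as name(argument=value, ...) on one line, values as JSON. step_arm: Moves the arm, as the interface text tells. Its arguments: {"type":"object","properties":{"increments":{"type":"array","items":{"type":"number"}},"grip_force":{"type":"number"}},"required":["increments"]}

```bash
ls; mkdir -p pics; python3 - <<'E'
from station import *
import cv2,numpy as np
s=sense();print(s)
for n in("scene","top"):
    cv2.imwrite(f"pics/{n}0.png",snapshot(n));m=camera_model(n);print(n,m)
E
```

```text
pics
{'t': 0.0, 'q': array([ 1.06552987e+00,  5.28463658e-01,  1.43390289e+00,  3.32374657e-05,
        1.18138314e+00, -1.78514614e-01]), 'qd': array([ 0.0009964 ,  0.00076437, -0.00022645,  0.00045099, -0.00036863,
        0.00011123]), 'tau': array([ 1.32849345e-03, -4.42349160e+01, -1.78025812e+01, -3.73176408e-04,
        8.39707878e-03, -6.94664720e-06]), 'tcp_pos': array([0.20022809, 0.59130951, 0.23033496]), 'tool_rot': array([ 0.11430048,  0.6979556 , -0.11573017,  0.69742376]), 'force': array([ 0.64688194, -0.11654788, -0.82823548]), 'ft_torque': array([ 0.00519896, -0.00566324, -0.0071432 ]), 'finger_gap': 0.9958272304462759}
scene {'vertical_fov': 55.783778646992396, 'cx': 275.8109815055289, 'cy': 214.43775234066092, 'R': array([[ 0.59547206, -0.80313732, -0.01958266],
       [-0.62175459, -0.44527876, -0.64431984],
       [ 0.50875757,  0.39585007, -0.76450537]]), 't': array([-0.34161676,  0.36758152,  0.91106643])}
top {'vertical_fov': 48.33281955879961, 'cx': 281.94376959783347, 'cy': 199.32846164106172, 'R': array([[-6.72245538e-02, -9.97737764e-01,  4.63281403e-04],
       [-9.75554866e-01,  6.56325547e-02, -2.09726179e-01],
       [ 2.09221323e-01, -1.45507053e-02, -9.77760050e-01]]), 't': array([-0.01205845,  0.57893458,  1.21942817])}
```

View pics/scene0.png

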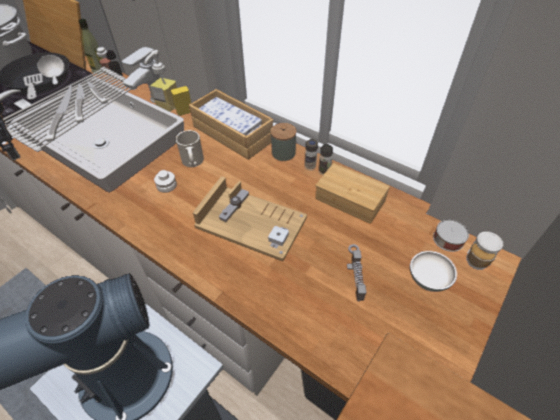

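View pics/top0.png

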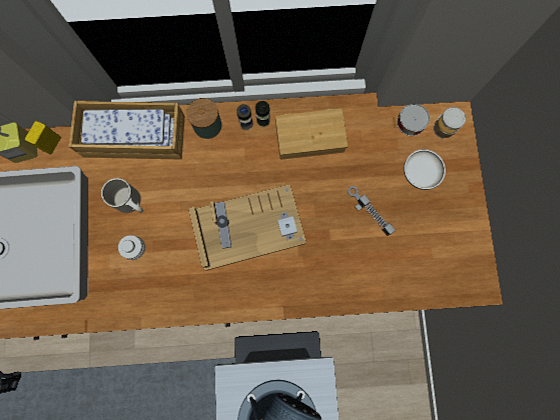

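The views show the board centrally (anchor block at top-view pixel (287,226), post about (222,222)) and the spring to its right (eye (353,191), hook block (389,229)). Next I enlarge both.

```bash
python3 - <<'E'
import cv2
a=cv2.imread("pics/top0.png")[178:283,185:405];cv2.imwrite("pics/topc.png",cv2.resize(a,None,fx=3.6,fy=3.6,interpolation=cv2.INTER_CUBIC))
a=cv2.imread("pics/scene0.png")[170:310,185:385];cv2.imwrite("pics/scenec.png",cv2.resize(a,None,fx=4,fy=4,interpolation=cv2.INTER_CUBIC))
E
```

```text
(no output)
```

View pics/topc.png

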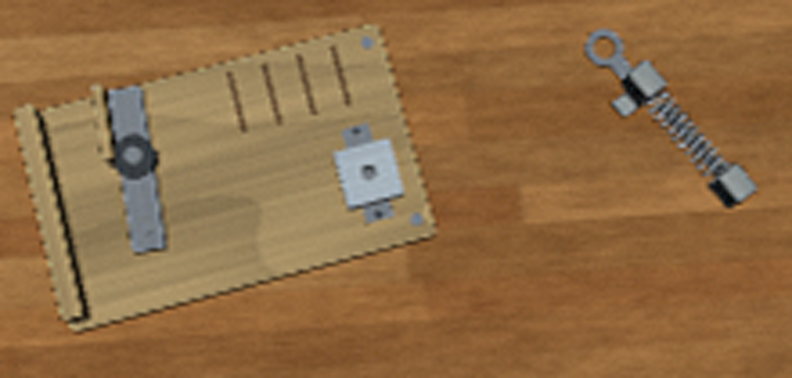

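View pics/scenec.png

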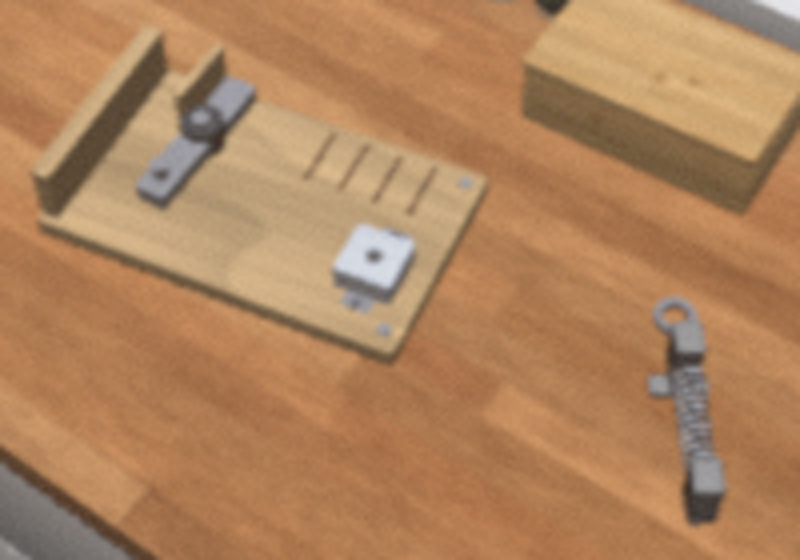

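Enlarged: hole at topc (369,172)/scenec (374,256), pivot disc topc (133,155), post a small dark stub near the arm's lower end scenec (162,175), spring eye topc (604,48), hook block top topc (740,182), eye block top (648,78). Now triangulate.

```bash
cat >h.py <<'E'
import numpy as np
from station import *
from scipy.spatial.transform import Rotation as Ro
def ray(m,u,v):
    f=210/np.tan(np.radians(m["vertical_fov"])/2)
    R=np.array(m["R"]);t=np.array(m["t"])
    return -R.T@t, R.T@np.array([(u-m["cx"])/f,(v-m["cy"])/f,1])
def atz(m,u,v,z):
    c,d=ray(m,u,v);return c+d*(z-c[2])/d[2]
def proj(m,X):
    f=210/np.tan(np.radians(m["vertical_fov"])/2)
    p=np.array(m["R"])@X+m["t"];return np.array([m["cx"]+f*p[0]/p[2],m["cy"]+f*p[1]/p[2]])
def tri(ms):
    A=np.zeros((3,3));b=np.zeros(3)
    for m,u,v in ms:
        c,d=ray(m,u,v);d=d/np.linalg.norm(d);P=np.eye(3)-np.outer(d,d);A+=P;b+=P@c
    return np.linalg.solve(A,b)
E
python3 - <<'E'
from h import *
np.set_printoptions(precision=4,suppress=True)
T=camera_model("top");S=camera_model("scene")
tp=lambda x,y:(185+(x+.5)/3.6-.5,178+(y+.5)/3.6-.5)
sc=lambda x,y:(185+(x+.5)/4-.5,170+(y+.5)/4-.5)
for n,a,b,z in [("hole",(369,172),(374,256),.042),("eye",(604,48),(675,315),.0235),("hookblk top",(741,182),(707,472),.062),("eyeblk top",(648,78),(690,336),.062),
 ("cornNR",(437,235),(391,357),.021),("cornFR",(383,27),(487,178),.021),("pivot",(133,155),(203,120),.05),("post",(146,228),(162,173),.055),("endnear",(150,251),(150,200),.042)]:
    print(n,atz(T,*tp(*a),z),atz(S,*sc(*b),z),tri([(T,*tp(*a)),(S,*sc(*b))]))
E
```

```text
hole [ 0.5069 -0.0605  0.042 ] [ 0.5045 -0.0604  0.042 ] [ 0.5066 -0.0599  0.0398]
eye [ 0.5957 -0.2521  0.0235] [ 0.5958 -0.2511  0.0235] [ 0.5952 -0.2517  0.0248]
hookblk top [ 0.4775 -0.3379  0.062 ] [ 0.4775 -0.3345  0.062 ] [ 0.4761 -0.3359  0.066 ]
eyeblk top [ 0.5616 -0.2766  0.062 ] [ 0.5601 -0.2767  0.062 ] [ 0.5616 -0.2766  0.0603]
cornNR [ 0.4578 -0.1098  0.021 ] [ 0.4543 -0.1113  0.021 ] [ 0.4579 -0.1096  0.0154]
cornFR [ 0.6249 -0.0801  0.021 ] [ 0.6252 -0.0758  0.021 ] [ 0.6226 -0.0789  0.0262]
pivot [0.5307 0.1176 0.05  ] [0.5279 0.1155 0.05  ] [0.5312 0.1184 0.0453]
post [0.4738 0.1095 0.055 ] [0.4679 0.1028 0.055 ] [0.4753 0.1111 0.0422]
endnear [0.4578 0.1087 0.042 ] [0.4509 0.1014 0.042 ] [0.4592 0.1106 0.0274]
```

```bash
cat >>h.py <<'E'
np.set_printoptions(precision=3,suppress=True)
def plan(p,jaw=None):
    "increments to TCP p with jaw axis (mod 180deg) at world yaw jaw (deg)"
    s=sense();R=Ro.from_quat(s["tool_rot"]);M=R.as_matrix()
    sh=R.inv().apply(np.array(p)-s["tcp_pos"])/.06
    cur=np.degrees(np.arctan2(M[1,1],M[0,1]))
    print("t",round(s["t"],2),"q",s["q"],"tcp",s["tcp_pos"],"F",s["force"],"Tq",s["ft_torque"],"gap",round(s["finger_gap"],3),"toolx",M[:,0],"jawyaw %.1f"%cur)
    print("shift",sh, "turn", None if jaw is None else [round(-(((jaw+k)-cur+180)%360-180)/5,2) for k in(0,180)])
E
python3 -c "
from h import *
plan([.4775,-.336,.17],125.2)
m=camera_model('wrist');s=sense();R=Ro.from_quat(s['tool_rot'])
c=-m['R'].T@m['t'];print(m['vertical_fov'],R.inv().apply(c-s['tcp_pos']),m['R']@R.as_matrix())"
```

```text
t 0.1 q [ 1.065  0.528  1.434 -0.     1.181 -0.178] tcp [0.2   0.591 0.23 ] F [ 0.149 -0.139 -0.031] Tq [-0.036  0.015  0.021] gap 1.002 toolx [-0.001 -0.002 -1.   ] jawyaw 71.3
shift [  1.03  -13.152   9.338] turn [np.float64(-10.78), np.float64(25.22)]
60.57779449816137 [-0.144  0.    -0.07 ] [[ 0.     1.     0.   ]
 [-0.276 -0.     0.961]
 [ 0.961 -0.     0.276]]
```

```bash
python3 -c "
from h import *
plan([.58,.03,.17],10.2)"
```

```text
t 0.1 q [ 1.065  0.528  1.434 -0.     1.181 -0.178] tcp [0.2   0.591 0.23 ] F [ 0.149 -0.139 -0.031] Tq [-0.036  0.015  0.021] gap 1.002 toolx [-0.001 -0.002 -1.   ] jawyaw 71.3
shift [ 1.018 -6.827  8.997] turn [np.float64(12.22), np.float64(-23.78)]
```

Request:
step_arm(increments=[0.2,-1,1.2,2,0,0.4,-1.8,2.2,4,0,0.5,-2.5,3.2,6,0,0.5,-3.2,4.2,8,0,0.6,-3.9,5.1,10,0])

```text
t: 0.72
tcp_pos: [0.3734, 0.3316, 0.1996]
tool_rot: [0.4, 0.583, -0.401, 0.583]
force: [0.7, 0.7, 0.3]
finger_gap: 0.995
```

```bash
python3 -c "
from h import *
plan([.58,.03,.17],10.2)"
```

```text
t 0.72 q [ 0.503  0.406  1.776 -0.001  0.961  0.138] tcp [0.373 0.332 0.2  ] F [0.735 0.732 0.289] Tq [-0.053 -0.04   0.043] gap 0.995 toolx [-0.001 -0.002 -1.   ] jawyaw 21.0
shift [0.499 1.417 5.926] turn [np.float64(2.15), np.float64(-33.85)]
```

Request:
step_arm(increments=[0.1,0.3,1,0.5,0,0.2,0.6,2,1,0,0.3,0.9,3,1.5,0,0.4,1.2,4,2,0,0.5,1.4,5,2,0])

```text
t: 1.35
tcp_pos: [0.559, 0.0818, 0.1696]
tool_rot: [0.45, 0.545, -0.451, 0.546]
force: [0.0, 0.8, -0.5]
finger_gap: 1.002
```

Request:
step_arm(increments=[0,0,0.5,0,0,0,0,0.9,0,0,0,0,0.9,0,0,0,0,0.9,0,0,0,0,0.9,0,0])

```text
t: 1.98
tcp_pos: [0.5687, 0.0301, 0.1696]
tool_rot: [0.449, 0.546, -0.45, 0.546]
force: [-0.6, -0.7, -0.4]
finger_gap: 0.993
```

```bash
python3 - <<'E'
from h import *;import cv2,json
plan([.58,.03,.17],10.2)
m=camera_model('wrist');cv2.imwrite("pics/w1.png",snapshot("wrist"))
json.dump({k:np.array(v).tolist() for k,v in m.items()},open("w1.json","w"))
a=cv2.imread("pics/w1.png");
for X in([.506,-.06,.042],[.475,.108,.056]): print(proj(m,np.array(X)))
E
```

```text
t 1.98 q [-0.143  0.533  1.634 -0.002  0.976 -0.334] tcp [0.569 0.03  0.17 ] F [-0.644 -0.713 -0.408] Tq [-0.024  0.031  0.011] gap 0.993 toolx [-0.001 -0.001 -1.   ] jawyaw 11.0
shift [-0.006  0.185  0.038] turn [np.float64(0.17), np.float64(-35.83)]
[184.585 284.937]
[163.376  65.712]
```

View pics/w1.png

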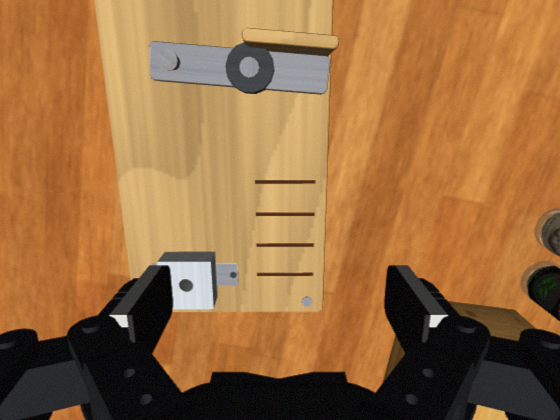

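The wrist view shows the hole at (186,285), post head at about (171,62), pivot (249,67). I'll refine with an enlarged crop pair.

```bash
python3 - <<'E'
import cv2,numpy as np
a=cv2.imread("pics/w1.png")
f=lambda c:cv2.resize(c,None,fx=8,fy=8,interpolation=cv2.INTER_CUBIC)
cv2.imwrite("pics/w1c.png",np.hstack([f(a[260:310,162:212]),f(a[40:90,145:195])]))
E
```

```text
(no output)
```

View pics/w1c.png

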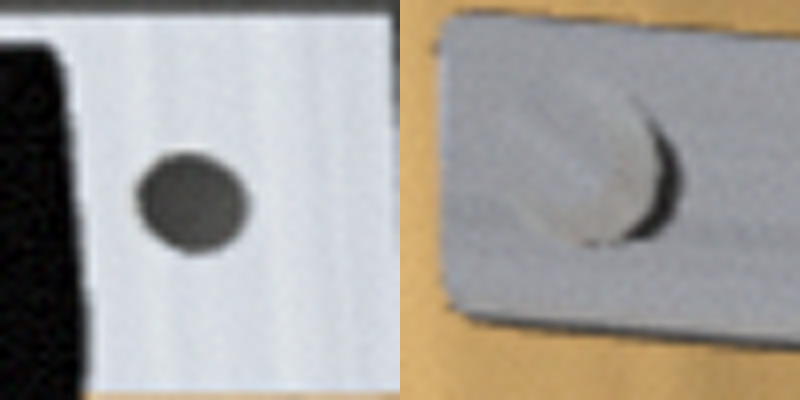

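```bash
python3 - <<'E'
from h import *;import json
m=json.load(open("w1.json"));T=camera_model("top")
for n,u,v,z in[("hole",185.6,284.9,.042),("post",167.3,60.2,.053),("pivot",249,67,.05),("cornerFR",323,312,.021),("cornerNR?",134,310,.021)]: print(n,atz(m,u,v,z))
h=atz(m,185.6,284.9,.042);p=atz(m,167.3,60.2,.053);d=(p-h)[:2];print(np.hypot(*d),np.degrees(np.arctan2(d[1],d[0])))
l=[atz(m,255,182,.021),atz(m,315,182,.021),atz(m,255,274,.021),atz(m,313,273.5,.021)]
for a,b in((0,1),(2,3)): e=l[b]-l[a];print("xdir",np.degrees(np.arctan2(e[1],e[0])))
plan([.4775,-.336,.13],-54.8)
E
```

```text
hole [ 0.507 -0.06   0.042]
post [0.476 0.112 0.053]
pivot [0.531 0.119 0.05 ]
cornerFR [ 0.631 -0.075  0.021]
cornerNR? [ 0.459 -0.107  0.021]
0.17457858701359247 100.07161101039216
xdir 11.028335063542045
xdir 11.60887991317738
t 2.02 q [-0.143  0.533  1.633 -0.002  0.976 -0.334] tcp [0.569 0.03  0.17 ] F [0.354 0.003 0.948] Tq [-0.002  0.029 -0.019] gap 1.003 toolx [-0.001 -0.001 -1.   ] jawyaw 11.0
shift [ 0.671 -2.661  5.696] turn [np.float64(13.17), np.float64(-22.83)]
```

Request:
step_arm(increments=[0.1,-0.4,0.8,2,0,0.2,-0.8,1.7,4,0,0.3,-1.2,2.6,6,0,0.4,-1.6,3.5,8,0,0.5,-2,4.4,10,0])

```text
t: 2.65
tcp_pos: [0.5014, -0.2531, 0.1402]
tool_rot: [-0.638, -0.303, 0.639, -0.304]
force: [0.6, -0.1, 0.0]
finger_gap: 0.998
```

```bash
python3 -c "
from h import *
plan([.4775,-.336,.13],-54.8)"
```

```text
t 2.65 q [-0.666  0.566  1.678 -0.002  0.897  0.02 ] tcp [ 0.501 -0.253  0.14 ] F [ 0.56  -0.114  0.026] Tq [ 0.052 -0.052  0.015] gap 0.998 toolx [-0.    -0.001 -1.   ] jawyaw -39.2
shift [0.172 0.565 1.323] turn [np.float64(3.12), np.float64(-32.88)]
```

Request:
step_arm(increments=[0,0.3,0.7,1.5,0,0.1,0.57,1.32,3.1,0,0.17,0.57,1.32,3.1,0,0.17,0.57,1.32,3.1,0,0.17,0.57,1.32,3.1,0])

```text
t: 3.28
tcp_pos: [0.4782, -0.3344, 0.1302]
tool_rot: [-0.673, -0.215, 0.674, -0.215]
force: [-0.6, -0.2, -0.7]
finger_gap: 1.0
```

```bash
python3 - <<'E'
from h import *;import cv2,json
plan([.4775,-.336,.13],-54.8)
m=camera_model('wrist');cv2.imwrite("pics/w2.png",snapshot("wrist"))
json.dump({k:np.array(v).tolist() for k,v in m.items()},open("w2.json","w"))
for X in([.4775,-.336,.062],[.5616,-.2766,.062],[.5955,-.252,.027]): print(proj(m,np.array(X)))
E
```

```text
t 3.27 q [-0.801  0.605  1.629 -0.001  0.908  0.152] tcp [ 0.478 -0.334  0.13 ] F [-0.631 -0.181 -0.679] Tq [-0.015 -0.033  0.012] gap 1.0 toolx [-0.001 -0.001 -1.   ] jawyaw -54.6
shift [0.003 0.015 0.025] turn [np.float64(0.04), np.float64(-35.96)]
[279.832 223.138]
[280.616  43.462]
[279.715 -22.731]
```

View pics/w2.png

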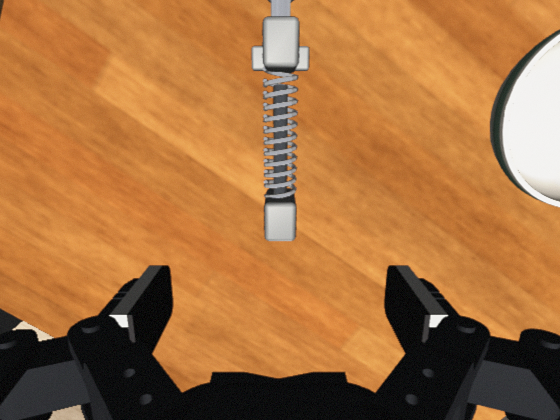

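The spring is straight along the image column 280, hook block top at (280,221), matching the prediction within about 1 mm. Descend and grip.

Request:
step_arm(increments=[0.6,0,0,0,0.3,1.3,0,0,0,0.3,1.7,0,0,0,0.3,1.7,0,0,0,0.5,1.7,0,0,0,0.5], grip_force=80)

```text
t: 3.95
tcp_pos: [0.4791, -0.3346, 0.0293]
tool_rot: [-0.673, -0.215, 0.673, -0.216]
force: [0.0, -0.3, -0.2]
finger_gap: 0.501
```

Request:
step_arm(increments=[0,0,0,0,1,0,0,0,0,1,0,0,0,0,1,0,0,0,0,1,0,0,0,0,1])

```text
t: 4.58
tcp_pos: [0.4801, -0.3353, 0.031]
tool_rot: [0.674, 0.214, -0.673, 0.217]
force: [0.1, 0.2, 6.4]
finger_gap: 0.221
```

Request:
step_arm(increments=[-0.1,0,0,0,1,-0.3,0,0,0,1,-0.8,0,0,0,1,-1.2,0,0,0,1,-1.2,0,0,0,1])

```text
t: 5.2
tcp_pos: [0.4809, -0.3361, 0.1052]
tool_rot: [0.675, 0.212, -0.672, 0.219]
force: [0.0, 0.4, -1.3]
finger_gap: 0.225
```

```bash
python3 - <<'E'
from h import *;import cv2,json
plan([.507,-.060,.12],10.1)
cv2.imwrite("pics/w3.png",snapshot("wrist"))
E
```

```text
t 5.2 q [-0.8    0.643  1.644 -0.001  0.845  0.152] tcp [ 0.481 -0.336  0.105] F [ 0.005  0.382 -1.29 ] Tq [-0.061  0.067 -0.052] gap 0.225 toolx [ 0.006 -0.008 -1.   ] jawyaw -54.5
shift [-0.28  -3.491 -3.026] turn [np.float64(-12.92), np.float64(23.08)]
```

View pics/w3.png

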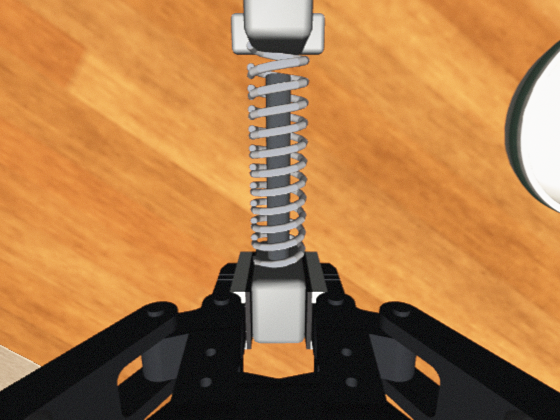

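The spring is held squarely: block top face about rows 274–342 at column 279. Check where the block sits relative to the tool.

```bash
python3 - <<'E'
from h import *;import cv2
s=sense();R=Ro.from_quat(s['tool_rot']);m=camera_model('wrist')
for u,v in((279,274),(279,342),(250,308),(307,308)):
    print(R.inv().apply(atz(m,u,v,s['tcp_pos'][2]+.031)-s['tcp_pos'])*1000)
a=cv2.imread("pics/w3.png");print(a[230:356:2,279].mean(1).astype(int).tolist())
plan([.507,-.060,.115],10.1)
E
```

```text
[-30.996   0.279 -13.578]
[-31.001   0.283  13.902]
[-31.072 -10.05   -0.291]
[-30.928  10.267  -0.201]
[193, 113, 90, 90, 89, 92, 77, 187, 191, 195, 116, 89, 96, 91, 90, 112, 187, 190, 195, 42, 43, 44, 45, 42, 47, 80, 125, 161, 187, 200, 214, 214, 211, 207, 211, 207, 206, 207, 202, 204, 204, 201, 201, 200, 198, 200, 199, 197, 198, 195, 196, 196, 192, 193, 192, 185, 155, 150, 148, 140, 142, 146, 147]
t 5.25 q [-0.8    0.644  1.645 -0.001  0.845  0.152] tcp [ 0.48  -0.335  0.104] F [-0.47   0.679 -2.948] Tq [-0.071  0.054 -0.017] gap 0.219 toolx [ 0.004 -0.006 -1.   ] jawyaw -54.5
shift [-0.211 -3.474 -3.03 ] turn [np.float64(-12.92), np.float64(23.08)]
```

Request:
step_arm(increments=[-0.2,-0.4,-0.4,-1.5,1,-0.2,-1.0,-0.9,-3.3,1,-0.2,-1.6,-1.4,-5.2,1,-0.2,-2.2,-1.9,-7.1,1,-0.2,-2.8,-2.4,-9,1])

```text
t: 5.88
tcp_pos: [0.4989, -0.1131, 0.1135]
tool_rot: [-0.538, -0.456, 0.539, -0.46]
force: [1.7, -0.0, -2.4]
finger_gap: 0.224
```

```bash
python3 -c "
from h import *
plan([.507,-.060,.11],10.1)"
```

```text
t 5.88 q [-0.44   0.558  1.824 -0.005  0.755 -0.275] tcp [ 0.499 -0.113  0.113] F [ 1.728 -0.011 -2.411] Tq [-0.11  -0.058 -0.021] gap 0.224 toolx [ 0.002 -0.005 -1.   ] jawyaw -9.2
shift [ 0.054 -0.009 -0.896] turn [np.float64(-3.87), np.float64(32.13)]
```

Request:
step_arm(increments=[0.1,0,-0.4,-1.5,1,0.1,0,-0.75,-3,1,0.2,-0.01,-0.9,-3.87,1,0.3,-0.01,-0.9,-3.87,1,0.3,-0.01,-0.9,-3.87,1])

```text
t: 6.5
tcp_pos: [0.5063, -0.06, 0.0942]
tool_rot: [0.453, 0.541, -0.455, 0.543]
force: [-0.1, -0.2, -1.7]
finger_gap: 0.223
```

```bash
python3 -c "
from h import *
plan([.507,-.060,.075],10.1)"
```

```text
t 6.5 q [-0.335  0.592  1.838 -0.006  0.71  -0.506] tcp [ 0.506 -0.06   0.094] F [-0.142 -0.203 -1.682] Tq [-0.12  -0.01   0.065] gap 0.223 toolx [ 0.    -0.004 -1.   ] jawyaw 10.0
shift [0.32  0.012 0.001] turn [np.float64(-0.01), np.float64(35.99)]
```

Request:
step_arm(increments=[0.2,0.012,0,0,1,0.32,0.012,0,0,1,0.37,0.012,0,0,1,0.42,0.012,0,0,1,0.46,0.012,0,0,1])

```text
t: 7.12
tcp_pos: [0.5069, -0.0597, 0.0665]
tool_rot: [0.453, 0.541, -0.455, 0.543]
force: [-0.4, 1.6, -1.6]
finger_gap: 0.22
```

```bash
python3 -c "
from h import *
plan([.507,-.060,.062],10.1)"
```

```text
t 7.12 q [-0.334  0.644  1.851 -0.006  0.646 -0.505] tcp [ 0.507 -0.06   0.066] F [-0.394  1.62  -1.631] Tq [ 0.232 -0.012  0.025] gap 0.22 toolx [-0.    -0.004 -1.   ] jawyaw 10.0
shift [0.075 0.002 0.004] turn [np.float64(-0.01), np.float64(35.99)]
```

Request:
step_arm(increments=[0.05,0,0,0,1,0.1,0,0,0,1,0.15,0,0,0,1,0.2,0,0,0,1,0.24,0,0,0,1])

```text
t: 7.75
tcp_pos: [0.5068, -0.0598, 0.0529]
tool_rot: [0.453, 0.541, -0.455, 0.543]
force: [-5.1, 3.1, 25.5]
finger_gap: 0.22
```

```bash
python3 -c "
from h import *
plan([.507,-.060,.052],10.1)"
```

```text
t 7.75 q [-0.334  0.67   1.856 -0.006  0.615 -0.505] tcp [ 0.507 -0.06   0.053] F [-5.07   3.068 25.483] Tq [ 0.474  0.757 -0.002] gap 0.22 toolx [-0.    -0.004 -1.   ] jawyaw 10.0
shift [0.016 0.002 0.004] turn [np.float64(-0.01), np.float64(35.99)]
```

Seated: 25 N contact at exactly the expected height. Release, rise, move over to the eye block.

Request:
step_arm(increments=[-0.01,0,0,0,0.5,-0.01,0,0,0,0.5,-0.01,0,0,0,0.5,-0.4,0,0,0,0.5,-1,0,0,0,0.5])

```text
t: 8.38
tcp_pos: [0.506, -0.0594, 0.1125]
tool_rot: [0.453, 0.542, -0.456, 0.542]
force: [0.5, -0.2, 0.3]
finger_gap: 0.498
```

Request:
step_arm(increments=[-0.3,0,-0.4,0,0.5,-0.3,0,-1.0,0,0.5,-0.3,0,-1.5,0,0.5,-0.3,0,-1.72,0,0.5,-0.3,0,-1.72,0,0.5])

```text
t: 9.0
tcp_pos: [0.488, 0.0426, 0.1302]
tool_rot: [0.452, 0.542, -0.455, 0.542]
force: [0.5, -0.3, 0.6]
finger_gap: 0.498
```

```bash
python3 - <<'E'
from h import *;import cv2
d=np.array([np.cos(np.radians(100.1)),np.sin(np.radians(100.1))])
e=np.array([.507,-.060])+.103*d
plan([*e,.053],10.1)
T=camera_model("top");S=camera_model("scene")
a=snapshot("top");b=snapshot("scene");cv2.imwrite("pics/t4.png",a);cv2.imwrite("pics/s4.png",b)
f=lambda c:cv2.resize(c,(400,400),interpolation=cv2.INTER_CUBIC)
cv2.imwrite("pics/c4.png",np.hstack([f(a[180:280,200:300]),f(b[180:260,215:295])]))
E
```

```text
t 9.0 q [-0.139  0.51   1.86  -0.005  0.774 -0.313] tcp [0.488 0.043 0.13 ] F [ 0.522 -0.271  0.646] Tq [-0.023  0.005  0.001] gap 0.498 toolx [-0.003 -0.003 -1.   ] jawyaw 10.1
shift [1.287 0.017 0.02 ] turn [np.float64(0.01), np.float64(-35.99)]
```

View pics/c4.png

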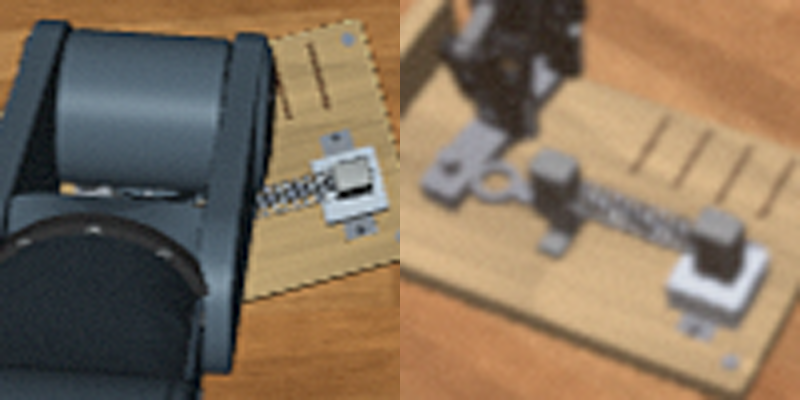

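The scene view shows the spring in place: hook block sitting on the anchor block, eye lying short of the post. Now grip the eye block with modest force (so it can pivot between the pads) and lift.

Request:
step_arm(increments=[0.6,0.017,0.02,0,0.5,1.1,0.017,0.02,0,0.5,1.27,0.017,0.02,0,0.5,1.27,0.017,0.02,0,0.5,1.27,0.017,0.02,0,1], grip_force=30)

```text
t: 9.72
tcp_pos: [0.4904, 0.04, 0.0548]
tool_rot: [0.453, 0.541, -0.456, 0.542]
force: [0.3, 0.4, -0.4]
finger_gap: 0.3
```

Request:
step_arm(increments=[0,0,0,0,1,0,0,0,0,1,0,0,0,0,1,0,0,0,0,1,0,0,0,0,1])

```text
t: 10.35
tcp_pos: [0.4906, 0.0401, 0.0551]
tool_rot: [0.453, 0.541, -0.455, 0.542]
force: [-0.3, 1.8, 2.0]
finger_gap: 0.23
```

Request:
step_arm(increments=[-0.05,0,0,0,1,-0.1,0,0,0,1,-0.15,0,0,0,1,-0.2,0,0,0,1,-0.2,0,0,0,1])

```text
t: 10.98
tcp_pos: [0.4908, 0.0401, 0.0674]
tool_rot: [0.454, 0.541, -0.455, 0.543]
force: [-0.6, -0.0, -2.1]
finger_gap: 0.227
```

```bash
python3 - <<'E'
from h import *;import cv2
plan([.488,.042,.053],10.1)
b=snapshot("scene");cv2.imwrite("pics/s5.png",b)
w=snapshot("wrist");cv2.imwrite("pics/w5.png",w)
f=lambda c:cv2.resize(c,(400,400),interpolation=cv2.INTER_CUBIC)
a=cv2.imread("pics/s4.png")
cv2.imwrite("pics/c5.png",np.hstack([f(a[190:250,240:300]),f(b[190:250,240:300])]))
E
```

```text
t 10.97 q [-0.144  0.629  1.895 -0.006  0.617 -0.313] tcp [0.491 0.04  0.067] F [-0.567 -0.04  -2.133] Tq [ 0.109 -0.085 -0.072] gap 0.227 toolx [ 0.    -0.004 -1.   ] jawyaw 10.0
shift [ 0.239 -0.04  -0.04 ] turn [np.float64(-0.02), np.float64(35.98)]
```

View pics/c5.png

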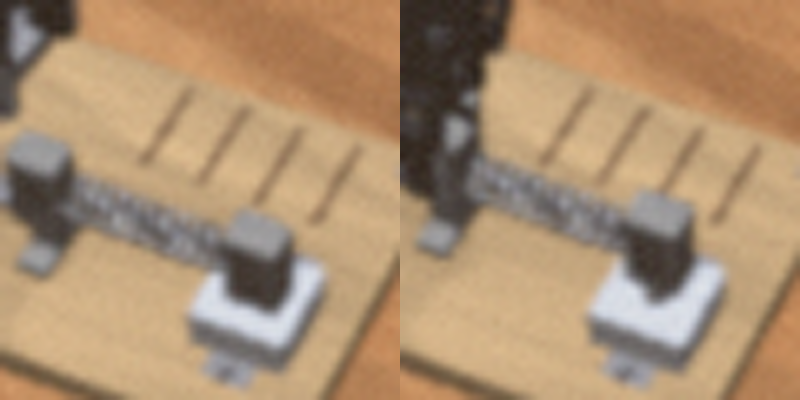

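The picture shows the hook block lifted too (pin visible): the spring rose parallel, so the grip holds it in pitch. With minimum grip, pushing gently towards the hook makes the pin bear on the hole wall and should pivot the hook end down between the pads.

Request:
step_arm(increments=[0,0,0.02,0,1,0,0,0.04,0,1,0,0,0.05,0,1,0,0,0.06,0,1,0,0,0.07,0,1], grip_force=20)

```text
t: 11.7
tcp_pos: [0.4901, 0.039, 0.0674]
tool_rot: [0.455, 0.542, -0.455, 0.541]
force: [-0.7, 16.2, 4.1]
finger_gap: 0.226
```

```bash
python3 - <<'E'
from h import *;import cv2
plan([.488,.042,.053],10.1)
a=cv2.imread("pics/s5.png");b=snapshot("scene");cv2.imwrite("pics/s6.png",b)
g=lambda i:cv2.cvtColor(i,cv2.COLOR_BGR2GRAY).astype(np.float32)
# shift of hook block between pictures
t=g(a)[217:232,272:286]
for n,i in(("s4",cv2.imread("pics/s4.png")),("s5",a),("s6",b)):
    r=cv2.matchTemplate(g(i)[205:245,262:296],t,cv2.TM_CCOEFF_NORMED);_,v,_,l=cv2.minMaxLoc(r);print(n,v,l[0]+262,l[1]+205)
E
```

```text
t 11.7 q [-0.149  0.629  1.895  0.001  0.619 -0.323] tcp [0.49  0.039 0.067] F [-0.691 16.245  4.068] Tq [2.61  0.018 0.248] gap 0.226 toolx [-0.002  0.001 -1.   ] jawyaw 9.9
shift [ 0.241 -0.025 -0.055] turn [np.float64(-0.04), np.float64(35.96)]
s4 0.9619607329368591 272 220
s5 0.9999994039535522 272 217
s6 0.9870648384094238 272 217
```

Request:
step_arm(increments=[0,0,0.06,0,1,0,0,0.07,0,1,0,0,0.08,0,1,0,0,0.09,0,1,0,0,0.1,0,1])

```text
t: 12.38
tcp_pos: [0.4895, 0.0383, 0.0682]
tool_rot: [0.457, 0.544, -0.454, 0.538]
force: [-0.1, 25.2, 9.1]
finger_gap: 0.231
```

```bash
cat > hk.py <<'E'
from h import *;import cv2
plan([.488,.042,.053],10.1)
a=cv2.imread("pics/s5.png");b=snapshot("scene");cv2.imwrite("pics/slast.png",b)
g=lambda i:cv2.resize(cv2.cvtColor(i,cv2.COLOR_BGR2GRAY),None,fx=4,fy=4,interpolation=cv2.INTER_CUBIC).astype(np.float32)
A=g(a)[217*4:232*4,272*4:286*4]
for n,i in(("s4",cv2.imread("pics/s4.png")),("s5",a),("now",b)):
    r=cv2.matchTemplate(g(i)[205*4:245*4,262*4:296*4],A,cv2.TM_CCOEFF_NORMED);_,v,_,l=cv2.minMaxLoc(r);print(n,round(v,3),l[0]/4+262,l[1]/4+205)
E
python3 hk.py
```

```text
t 12.38 q [-0.155  0.628  1.895  0.013  0.624 -0.336] tcp [0.489 0.038 0.068] F [-0.063 25.195  9.14 ] Tq [ 4.097 -0.042  0.359] gap 0.231 toolx [-0.004  0.008 -1.   ] jawyaw 9.8
shift [ 0.254 -0.013 -0.063] turn [np.float64(-0.06), np.float64(35.94)]
s4 0.968 271.75 219.75
s5 1.0 272.0 217.0
now 0.988 272.25 217.25
```

No pivot even at 25 N, so full-pad contact is too stiff. I'll set the spring down again and regrip only a top corner of the eye block, so that it can pivot.

Request:
step_arm(increments=[0,0,-0.05,0,1,0.08,0,-0.05,0,1,0.16,0,-0.03,0,1,0.24,0,-0.03,0,1,0.26,0,-0.03,0,1])

```text
t: 13.05
tcp_pos: [0.4892, 0.0398, 0.0548]
tool_rot: [0.457, 0.544, -0.454, 0.538]
force: [-7.5, 1.6, 32.0]
finger_gap: 0.226
```

```bash
python3 hk.py
```

```text
t 13.05 q [-0.152  0.654  1.902  0.013  0.591 -0.333] tcp [0.489 0.04  0.055] F [-7.478  1.605 31.958] Tq [0.106 0.892 0.003] gap 0.226 toolx [-0.004  0.008 -1.   ] jawyaw 9.8
shift [ 0.03  -0.014 -0.04 ] turn [np.float64(-0.07), np.float64(35.93)]
s4 0.968 271.75 219.75
s5 1.0 272.0 217.0
now 0.969 271.75 219.75
```

Request:
step_arm(increments=[-0.02,0,0,0,0.55,-0.02,0,0,0,0.55,-0.15,0,0,0,0.55,-0.29,0,-0.12,0,0.55,-0.29,0,-0.23,0,0.55])

```text
t: 13.72
tcp_pos: [0.4873, 0.0537, 0.073]
tool_rot: [0.457, 0.543, -0.454, 0.538]
force: [-0.1, 0.2, 0.7]
finger_gap: 0.451
```

Request:
step_arm(increments=[0,0,0,0,1,0,0,0,0,1,0,0,0,0,1,0,0,0,0,1,0,0,0,0,1], grip_force=20)

```text
t: 14.35
tcp_pos: [0.487, 0.0542, 0.0731]
tool_rot: [0.458, 0.543, -0.454, 0.538]
force: [-0.5, 5.4, 6.2]
finger_gap: 0.227
```

Request:
step_arm(increments=[-0.05,0,0,0,1,-0.1,0,0,0,1,-0.15,0,0,0,1,-0.2,0,0,0,1,-0.22,0,0,0,1])

```text
t: 14.98
tcp_pos: [0.4871, 0.054, 0.0865]
tool_rot: [0.458, 0.543, -0.454, 0.538]
force: [0.7, -0.6, -1.3]
finger_gap: 0.224
```

```bash
python3 hk.py
```

```text
t 14.97 q [-0.123  0.591  1.89   0.013  0.664 -0.304] tcp [0.487 0.054 0.087] F [ 0.7   -0.564 -1.323] Tq [0.016 0.024 0.029] gap 0.224 toolx [-0.002  0.009 -1.   ] jawyaw 9.7
shift [ 0.557 -0.019  0.205] turn [np.float64(-0.07), np.float64(35.93)]
s4 0.968 271.75 219.75
s5 1.0 272.0 217.0
now 0.978 271.5 218.0
```

Partly pivoted now (hook rise about half of the lift). Push toward the hook to finish the pivot.

Request:
step_arm(increments=[0,0,0.03,0,1,0,0,0.05,0,1,0,0,0.07,0,1,0,0,0.09,0,1,0,0,0.1,0,1])

```text
t: 15.65
tcp_pos: [0.4865, 0.051, 0.0868]
tool_rot: [0.459, 0.545, -0.454, 0.536]
force: [-1.0, 13.5, 4.5]
finger_gap: 0.224
```

```bash
python3 hk.py; python3 - <<'E'
import cv2,numpy as np
b=cv2.imread("pics/slast.png")
cv2.imwrite("pics/c7.png",cv2.resize(b[180:250,215:305],None,fx=8,fy=8,interpolation=cv2.INTER_CUBIC))
E
```

```text
t 15.65 q [-0.132  0.59   1.891  0.02   0.668 -0.316] tcp [0.486 0.051 0.087] F [-1.035 13.486  4.519] Tq [2.456 0.246 0.082] gap 0.224 toolx [-0.005  0.013 -1.   ] jawyaw 9.6
shift [0.561 0.002 0.159] turn [np.float64(-0.1), np.float64(35.9)]
s4 0.968 271.75 219.75
s5 1.0 272.0 217.0
now 0.97 272.5 218.0
```

View pics/c7.png

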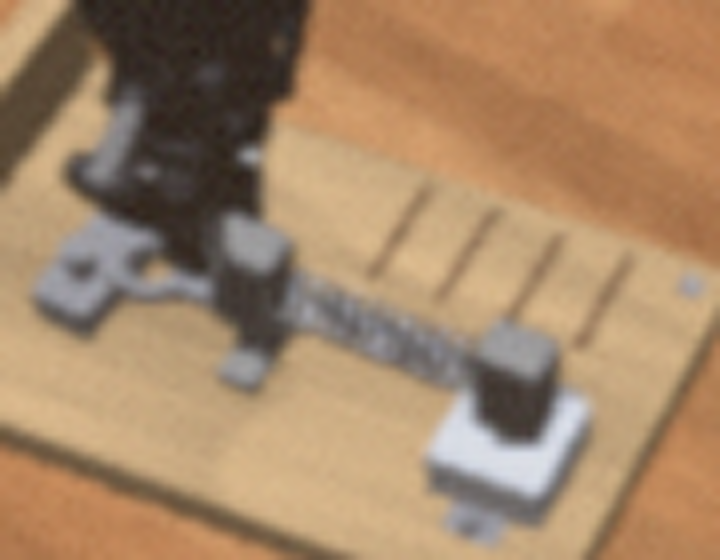

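The scene crop shows the spring tilted, eye raised (centre about crop (152,268)) and hook block almost down on the anchor block. Firm up the grip and estimate the eye's height.

Request:
step_arm(increments=[0,0,-0.01,0,1,0,0,-0.02,0,1,0,0,-0.03,0,1,0,0,-0.03,0,1,0,0,-0.03,0,1], grip_force=110)

```text
t: 16.32
tcp_pos: [0.4863, 0.0525, 0.0867]
tool_rot: [0.459, 0.544, -0.454, 0.536]
force: [-0.8, -1.0, -2.5]
finger_gap: 0.177
```

```bash
python3 - <<'E'
from h import *
S=camera_model("scene");n=np.array([np.cos(np.radians(10.1)),np.sin(np.radians(10.1)),0]);h=np.array([.507,-.06,0]);d=np.array([-n[1],n[0],0])
for nm,x,y in(("eye",152,268),("posthead",82,263),("hooktop c",518,345),("eyeblk top c",255,243),("eyeblk bottom near",245,335),("hook bottom front",515,430)):
    c,r=ray(S,215+(x+.5)/8-.5,180+(y+.5)/8-.5);k=n@(h-c)/(n@r);P=c+k*r;print(nm,P,"along",d@(P-h))
plan([.488,.042,.053],10.1)
E
```

```text
eye [0.482 0.082 0.055] along 0.14468509995711873
posthead [0.476 0.113 0.042] along 0.1760089154060388
hooktop c [ 0.508 -0.063  0.09 ] along -0.003098017346264834
eyeblk top c [0.49  0.037 0.092] along 0.09884889361706167
eyeblk bottom near [0.488 0.046 0.036] along 0.1078474014023901
hook bottom front [ 0.507 -0.061  0.041] along -0.0012331904298973882
t 16.32 q [-0.129  0.59   1.891  0.02   0.667 -0.312] tcp [0.486 0.053 0.087] F [-0.821 -1.024 -2.542] Tq [ 0.1    0.034 -0.002] gap 0.177 toolx [-0.005  0.013 -1.   ] jawyaw 9.6
shift [0.56  0.001 0.186] turn [np.float64(-0.1), np.float64(35.9)]
```

Request:
step_arm(increments=[-0.03,0,0,0,1,-0.06,0,-0.03,0,1,-0.08,0,-0.07,0,1,-0.08,0,-0.12,0,1,-0.08,0,-0.17,0,1])

```text
t: 16.95
tcp_pos: [0.4849, 0.0623, 0.0917]
tool_rot: [0.459, 0.544, -0.454, 0.536]
force: [0.5, -4.6, -5.0]
finger_gap: 0.175
```

```bash
python3 hk.py; python3 - <<'E'
from h import *;import cv2,json
m=camera_model('wrist');s=sense();w=snapshot("wrist");cv2.imwrite("pics/w8.png",w)
json.dump({k:np.array(v).tolist() for k,v in m.items()},open("w8.json","w"))
for X in([.507,-.06,.084],[.476,.112,.053],[.482,.085,.06]): print(proj(m,np.array(X)))
sc=cv2.imread("pics/slast.png")[180:250,215:305]
o=np.zeros((600,800,3),np.uint8);o[:420,:560]=w;sc=cv2.resize(sc,None,fx=2.6,fy=2.6,interpolation=cv2.INTER_CUBIC);o[:sc.shape[0],562:562+sc.shape[1]]=sc
cv2.imwrite("pics/c8.png",o)
E
```

```text
t 16.95 q [-0.109  0.58   1.889  0.019  0.678 -0.292] tcp [0.485 0.062 0.092] F [ 0.465 -4.605 -5.042] Tq [-0.693 -0.116  0.017] gap 0.175 toolx [-0.004  0.013 -1.   ] jawyaw 9.6
shift [ 0.64  -0.005  0.35 ] turn [np.float64(-0.1), np.float64(35.9)]
s4 0.968 271.75 219.75
s5 1.0 272.0 217.0
now 0.982 271.25 216.75
[280.624 471.447]
[277.332 145.681]
[280.072 201.98 ]
```

View pics/c8.png

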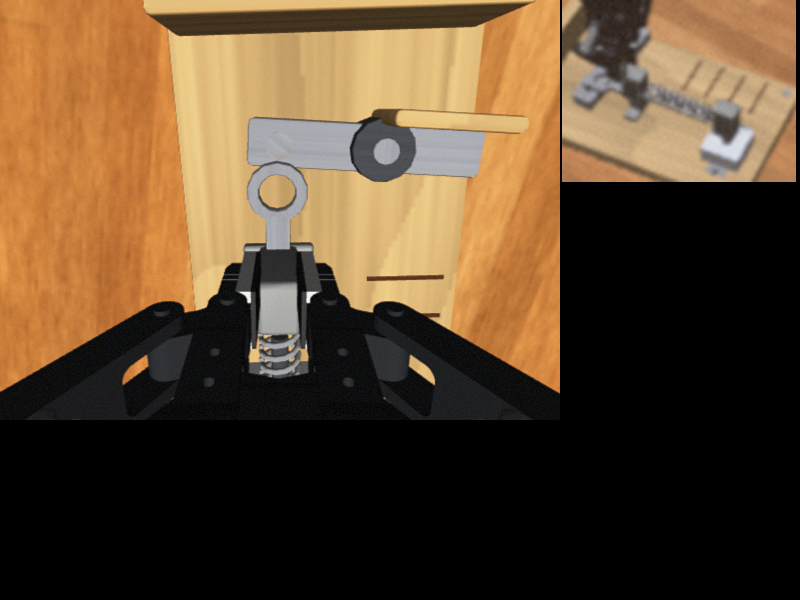

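The wrist view shows the ring at (277,191) aligned with the post head at (279,143), about 25 mm short of it, ring raised; the scene inset shows the hook still in the anchor block. Work out the remaining stretch.

```bash
python3 - <<'E'
from h import *;import json
m=json.load(open("w8.json"));s=sense();R=Ro.from_quat(s['tool_rot'])
for z in(.062,.066,.069):
    e=atz(m,277,191,z)
    for pz in(.053,.056):
        p=atz(m,279.5,143,pz);v=p-e;v[2]=0;print(z,pz,e,p,R.inv().apply(v)/.06, "ringpx",359*.03/((np.array(m["R"])@e+m["t"])[2]))
E
```

```text
0.062 0.053 [0.479 0.091 0.062] [0.477 0.114 0.053] [ 0.005  0.021 -0.38 ] ringpx 60.179501053788
0.062 0.056 [0.479 0.091 0.062] [0.477 0.114 0.056] [ 0.005  0.021 -0.385] ringpx 60.179501053788
0.066 0.053 [0.479 0.092 0.066] [0.477 0.114 0.053] [ 0.005  0.02  -0.365] ringpx 61.5897276901493
0.066 0.056 [0.479 0.092 0.066] [0.477 0.114 0.056] [ 0.005  0.02  -0.369] ringpx 61.5897276901493
0.069 0.053 [0.479 0.092 0.069] [0.477 0.114 0.053] [ 0.005  0.02  -0.354] ringpx 62.69154752049012
0.069 0.056 [0.479 0.092 0.069] [0.477 0.114 0.056] [ 0.005  0.02  -0.358] ringpx 62.69154752049012
```

Request:
step_arm(increments=[-0.03,0.01,-0.08,0,1,-0.03,0.02,-0.16,0,1,-0.03,0.02,-0.24,0,1,-0.03,0.02,-0.32,0,1,-0.03,0.02,-0.38,0,1])

```text
t: 17.68
tcp_pos: [0.4819, 0.0843, 0.0935]
tool_rot: [0.458, 0.544, -0.454, 0.536]
force: [1.1, -9.0, -5.5]
finger_gap: 0.184
```

```bash
cat >eye.py <<'E'
from h import *;import cv2
m=camera_model('wrist');s=sense();R=Ro.from_quat(s['tool_rot']);w=snapshot("wrist");cv2.imwrite("pics/wl.png",w)
g=lambda i:cv2.cvtColor(i,cv2.COLOR_BGR2GRAY)
a=g(cv2.imread("pics/w8.png"));b=g(w)
def match(t,c,half):
    x,y=c;T=a[y-half[1]:y+half[1],x-half[0]:x+half[0]];r=cv2.matchTemplate(b,T,cv2.TM_CCOEFF_NORMED);_,v,_,l=cv2.minMaxLoc(r);print(t,round(v,3),np.array(l)+half);return np.array(l)+half
r=match("neck",(278,215),(34,30))+np.array([-1,-24])
pv=match("pivot",(383,150),(36,34))
P=np.array([.477,.114,.054]);print("ring px",r,"post proj",proj(m,P),"pivot proj from w8 pos")
import json
m8=json.load(open("w8.json"));print("pivot pred",proj(m,atz(m8,383,150,.05)))
e=atz(m,*r.astype(float),.062);print("eye@.062",e,"post-eye tool",R.inv().apply((P-e)*[1,1,0])/.06)
c=cv2.HoughCircles(b,cv2.HOUGH_GRADIENT,1.2,20,param1=100,param2=18,minRadius=13,maxRadius=36);
print("circles",[] if c is None else [x.tolist() for x in np.round(c[0],1) if 230<x[0]<420 and x[1]<260])
E
python3 hk.py; python3 eye.py
```

```text
t 17.68 q [-0.062  0.577  1.887  0.017  0.684 -0.245] tcp [0.482 0.084 0.093] F [ 1.137 -8.987 -5.455] Tq [-1.426 -0.054 -0.073] gap 0.184 toolx [-0.006  0.011 -1.   ] jawyaw 9.7
shift [ 0.666 -0.016  0.72 ] turn [np.float64(-0.08), np.float64(35.92)]
s4 0.968 271.75 219.75
s5 1.0 272.0 217.0
now 0.983 271.25 216.75
neck 0.922 [278 214]
pivot 0.767 [378 190]
ring px [277 190] post proj [278.612 184.712] pivot proj from w8 pos
pivot pred [377.705 191.213]
eye@.062 [0.476 0.113 0.062] post-eye tool [ 0.     0.013 -0.017]
circles [[377.3999938964844, 191.39999389648438, 28.700000762939453], [276.6000061035156, 190.1999969482422, 16.799999237060547], [324.6000061035156, 192.60000610351562, 34.0], [274.20001220703125, 227.39999389648438, 22.100000381469727], [234.60000610351562, 240.60000610351562, 32.70000076293945], [310.20001220703125, 221.39999389648438, 28.600000381469727], [252.60000610351562, 228.60000610351562, 16.700000762939453]]
```

Tension reads 9 N, as expected for 31 mm of stretch, and the ring is about 1 mm off the post axis. Correct and lower slowly.

Request:
step_arm(increments=[0,0.013,-0.03,0,1,0.03,0.013,-0.03,0,1,0.06,0.013,-0.03,0,1,0.09,0.013,-0.03,0,1,0.12,0.013,-0.03,0,1])

```text
t: 18.4
tcp_pos: [0.4822, 0.0853, 0.0861]
tool_rot: [0.457, 0.544, -0.455, 0.537]
force: [0.2, -8.4, -3.3]
finger_gap: 0.176
```

```bash
python3 hk.py; python3 eye.py
```

```text
t 18.4 q [-0.059  0.592  1.889  0.015  0.667 -0.24 ] tcp [0.482 0.085 0.086] F [ 0.2   -8.393 -3.334] Tq [-1.48   0.014 -0.142] gap 0.176 toolx [-0.006  0.009 -1.   ] jawyaw 9.7
shift [ 0.544 -0.024  0.733] turn [np.float64(-0.08), np.float64(35.92)]
s4 0.968 271.75 219.75
s5 1.0 272.0 217.0
now 0.971 270.75 216.5
neck 0.803 [278 218]
pivot 0.81 [381 195]
ring px [277 194] post proj [277.868 188.923] pivot proj from w8 pos
pivot pred [380.845 195.638]
eye@.062 [0.477 0.113 0.062] post-eye tool [ 0.     0.006 -0.012]
circles [[379.79998779296875, 192.60000610351562, 32.70000076293945], [277.79998779296875, 193.8000030517578, 28.700000762939453], [319.79998779296875, 240.60000610351562, 31.399999618530273], [329.3999938964844, 197.39999389648438, 35.29999923706055], [305.3999938964844, 226.1999969482422, 14.899999618530273], [258.6000061035156, 228.60000610351562, 23.200000762939453]]
```

Request:
step_arm(increments=[0.02,0.005,-0.02,0,1,0.04,0.005,-0.03,0,1,0.06,0.005,-0.04,0,1,0.08,0.005,-0.04,0,1,0.1,0.005,-0.04,0,1])

```text
t: 19.12
tcp_pos: [0.482, 0.0866, 0.08]
tool_rot: [0.456, 0.544, -0.455, 0.537]
force: [0.6, -9.4, -3.4]
finger_gap: 0.182
```

```bash
python3 hk.py; python3 eye.py
```

```text
t 19.12 q [-0.055  0.604  1.892  0.012  0.653 -0.235] tcp [0.482 0.087 0.08 ] F [ 0.594 -9.415 -3.355] Tq [-1.579  0.007 -0.078] gap 0.182 toolx [-0.007  0.008 -1.   ] jawyaw 9.7
shift [ 0.443 -0.026  0.754] turn [np.float64(-0.07), np.float64(35.93)]
s4 0.968 271.75 219.75
s5 1.0 272.0 217.0
now 0.968 270.0 216.25
neck 0.64 [279 220]
pivot 0.791 [383 201]
ring px [278 196] post proj [277.606 194.284] pivot proj from w8 pos
pivot pred [383.732 201.111]
eye@.062 [0.477 0.115 0.062] post-eye tool [-0.    -0.004  0.018]
circles [[382.20001220703125, 197.39999389648438, 34.0], [276.6000061035156, 196.1999969482422, 18.799999237060547], [329.3999938964844, 195.0, 23.399999618530273], [323.3999938964844, 246.60000610351562, 34.0], [252.60000610351562, 226.1999969482422, 24.600000381469727], [234.60000610351562, 252.60000610351562, 26.0], [305.3999938964844, 228.60000610351562, 15.199999809265137]]
```

Request:
step_arm(increments=[0.02,0,0,0,1,0.04,0,0,0,1,0.06,0,0,0,1,0.08,0,0,0,1,0.1,0,0,0,1])

```text
t: 19.85
tcp_pos: [0.4825, 0.0855, 0.0761]
tool_rot: [0.456, 0.544, -0.455, 0.538]
force: [-3.5, -10.4, 20.4]
finger_gap: 0.181
```

```bash
python3 hk.py; python3 eye.py
```

```text
t 19.85 q [-0.056  0.612  1.894  0.009  0.642 -0.235] tcp [0.482 0.086 0.076] F [ -3.458 -10.44   20.382] Tq [-1.953  0.679 -0.181] gap 0.181 toolx [-0.005  0.006 -1.   ] jawyaw 9.8
shift [ 0.38  -0.031  0.733] turn [np.float64(-0.06), np.float64(35.94)]
s4 0.968 271.75 219.75
s5 1.0 272.0 217.0
now 0.964 270.0 216.25
neck 0.662 [278 220]
pivot 0.797 [385 201]
ring px [277 196] post proj [276.992 193.44 ] pivot proj from w8 pos
pivot pred [385.568 200.519]
eye@.062 [0.477 0.115 0.062] post-eye tool [-0.    -0.001  0.012]
circles [[384.6000061035156, 198.60000610351562, 34.0], [276.6000061035156, 197.39999389648438, 18.399999618530273], [323.3999938964844, 197.39999389648438, 30.0], [318.6000061035156, 246.60000610351562, 31.399999618530273]]
```

```bash
python3 - <<'E'
import cv2,numpy as np
for f,rows in(("w8",(187,191,195)),("wl",(188,192,196,200,204))):
    g=cv2.cvtColor(cv2.imread(f"pics/{f}.png"),cv2.COLOR_BGR2HSV)[:,:,1].astype(int)
    for r in rows: print(f,r,g[r-1:r+2,238:318:2].mean(0).astype(int).tolist())
    print(f,"col277",g[130:262:3,276:279].mean(1).astype(int).tolist())
E
```

```text
w8 187 [114, 115, 116, 117, 113, 12, 14, 13, 13, 13, 9, 114, 118, 118, 120, 119, 116, 117, 117, 117, 119, 121, 123, 122, 120, 124, 120, 120, 96, 9, 12, 11, 11, 14, 6, 119, 116, 118, 118, 118]
w8 191 [114, 116, 119, 119, 115, 11, 10, 10, 11, 12, 13, 120, 119, 120, 120, 119, 120, 117, 118, 119, 120, 119, 121, 121, 123, 121, 122, 119, 120, 9, 14, 11, 12, 13, 5, 119, 118, 118, 118, 119]
w8 195 [114, 115, 118, 117, 117, 6, 11, 10, 13, 13, 11, 120, 117, 119, 121, 120, 119, 119, 117, 118, 120, 120, 120, 121, 123, 123, 120, 121, 105, 12, 12, 12, 12, 13, 5, 120, 119, 120, 118, 119]
w8 col277 [12, 12, 13, 11, 13, 10, 11, 12, 7, 8, 8, 4, 11, 12, 11, 117, 117, 120, 117, 120, 117, 117, 117, 120, 119, 119, 77, 6, 13, 12, 13, 10, 12, 11, 12, 13, 12, 13, 12, 12, 17, 21, 10, 13]
wl 188 [117, 119, 117, 11, 13, 8, 9, 10, 11, 13, 12, 8, 8, 11, 12, 12, 9, 8, 9, 13, 11, 11, 9, 10, 9, 14, 12, 10, 10, 13, 10, 10, 12, 11, 11, 10, 12, 14, 11, 10]
wl 192 [119, 118, 117, 12, 12, 6, 12, 13, 13, 13, 12, 13, 12, 12, 11, 10, 10, 11, 11, 10, 12, 11, 7, 5, 6, 6, 11, 12, 11, 10, 11, 11, 13, 11, 7, 13, 13, 13, 13, 12]
wl 196 [117, 118, 115, 16, 12, 8, 13, 10, 14, 14, 9, 12, 12, 12, 13, 11, 11, 13, 11, 13, 11, 9, 11, 3, 3, 4, 8, 11, 12, 7, 12, 11, 12, 11, 4, 14, 13, 13, 11, 10]
wl 200 [118, 118, 108, 16, 13, 7, 11, 12, 14, 12, 9, 11, 8, 10, 12, 10, 11, 11, 12, 13, 11, 10, 12, 3, 7, 5, 10, 12, 9, 9, 14, 14, 12, 12, 9, 11, 11, 12, 11, 12]
wl 204 [115, 119, 104, 13, 12, 8, 10, 11, 13, 10, 15, 3, 8, 7, 4, 7, 13, 13, 13, 12, 12, 10, 4, 8, 8, 5, 12, 9, 8, 9, 12, 10, 16, 13, 9, 13, 12, 12, 12, 13]
wl col277 [121, 122, 120, 120, 120, 121, 120, 120, 120, 120, 120, 10, 8, 11, 14, 13, 12, 5, 11, 12, 12, 10, 11, 11, 12, 10, 8, 0, 14, 11, 12, 13, 12, 13, 13, 13, 13, 14, 13, 12, 11, 13, 17, 5]
```

The ring keeps the same apparent size relative to the tool (248–307 px), putting its centre at z ≈ 0.046 – seated height – with the post inside it, and 20 N contact. Release and then press the hook block down.

Request:
step_arm(increments=[0,0,0,0,0.5,0,0,0,0,0.5,0,0,0,0,0.5,-0.1,0,0,0,0.5,-0.4,0,0,0,0.5])

```text
t: 20.58
tcp_pos: [0.4817, 0.0855, 0.0997]
tool_rot: [0.455, 0.544, -0.456, 0.537]
force: [-0.6, -0.1, 0.5]
finger_gap: 0.5
```

```bash
python3 hk.py; python3 - <<'E'
from h import *
plan([.507,-.06,.112],10.1)
E
```

```text
t 20.57 q [-0.057  0.566  1.881  0.008  0.703 -0.234] tcp [0.482 0.086 0.1  ] F [-0.563 -0.109  0.545] Tq [-0.077  0.017 -0.008] gap 0.5 toolx [-0.008  0.006 -1.   ] jawyaw 9.8
shift [ 0.773 -0.015  0.738] turn [np.float64(-0.06), np.float64(35.94)]
s4 0.968 271.75 219.75
s5 1.0 272.0 217.0
now 0.97 270.0 216.5
t 20.62 q [-0.056  0.562  1.879  0.008  0.704 -0.234] tcp [0.483 0.086 0.102] F [0.371 0.887 1.234] Tq [-0.004 -0.065 -0.034] gap 0.501 toolx [-0.003  0.006 -1.   ] jawyaw 9.8
shift [-0.182 -0.027  2.456] turn [np.float64(-0.05), np.float64(35.95)]
```

Eye end released and stable; hook block still stands about 10 mm high. Press it down from above with shut fingers.

Request:
step_arm(increments=[-0.3,0,0,0,0.5,-0.4,0,0.6,0,0.8,-0.4,0,1.2,0,1,-0.4,-0.02,1.8,0,1,-0.4,-0.03,2.42,0,1])

```text
t: 21.25
tcp_pos: [0.5066, -0.0589, 0.125]
tool_rot: [0.456, 0.543, -0.454, 0.539]
force: [0.5, 0.2, -0.5]
finger_gap: 0.003
```

Request:
step_arm(increments=[0,0,0,0,1,0,0,0,0,1,0.2,0,0,0,1,0.35,0,0,0,1,0.45,0,0,0,1])

```text
t: 21.88
tcp_pos: [0.5059, -0.0579, 0.097]
tool_rot: [0.456, 0.544, -0.454, 0.539]
force: [0.1, -0.3, 0.2]
finger_gap: -0.0
```

```bash
python3 - <<'E'
from h import *
plan([.507,-.06,.084],10.1)
E
```

```text
t 21.88 q [-0.336  0.588  1.834  0.007  0.726 -0.514] tcp [ 0.506 -0.058  0.097] F [ 0.132 -0.305  0.208] Tq [-0.042  0.002  0.   ] gap -0.0 toolx [-0.004  0.006 -1.   ] jawyaw 9.9
shift [0.217 0.013 0.039] turn [np.float64(-0.04), np.float64(35.96)]
```

Request:
step_arm(increments=[0.04,0.01,0,0,1,0.09,0.01,0,0,1,0.14,0.01,0,0,1,0.18,0.01,0,0,1,0.22,0.01,0,0,1])

```text
t: 22.5
tcp_pos: [0.508, -0.0593, 0.0849]
tool_rot: [0.455, 0.542, -0.454, 0.541]
force: [-1.8, -6.0, 10.9]
finger_gap: 0.004
```

```bash
python3 hk.py
```

```text
t 22.5 q [-0.337  0.611  1.838  0.004  0.694 -0.514] tcp [ 0.508 -0.059  0.085] F [-1.85  -5.982 10.938] Tq [-1.135  0.324  0.019] gap 0.004 toolx [-0.001  0.003 -1.   ] jawyaw 10.0
shift [ 0.537 -0.036 -1.72 ] turn [np.float64(-0.03), np.float64(35.97)]
s4 0.968 271.75 219.75
s5 1.0 272.0 217.0
now 0.469 271.0 219.5
```

Request:
step_arm(increments=[0.02,0,0,0,1,0.03,0,0,0,1,0.04,0,0,0,1,0.05,0,0,0,1,0.06,0,0,0,1])

```text
t: 23.18
tcp_pos: [0.5075, -0.0594, 0.084]
tool_rot: [0.455, 0.543, -0.454, 0.541]
force: [-6.6, -0.7, 29.6]
finger_gap: 0.001
```

Request:
step_arm(increments=[-0.1,0,0,0,1,-0.4,0,0,0,1,-0.8,0,0,0,1,-0.9,0,0,0,1,-0.9,0,0,0,1])

```text
t: 23.8
tcp_pos: [0.5075, -0.0594, 0.138]
tool_rot: [0.455, 0.542, -0.454, 0.541]
force: [-0.2, -1.0, -1.1]
finger_gap: -0.005
```

```bash
python3 hk.py
```

```text
t 23.8 q [-0.337  0.517  1.805  0.003  0.822 -0.514] tcp [ 0.508 -0.059  0.138] F [-0.213 -1.016 -1.067] Tq [-0.052  0.041 -0.038] gap -0.005 toolx [-0.001  0.003 -1.   ] jawyaw 10.0
shift [ 1.421 -0.027 -1.717] turn [np.float64(-0.02), np.float64(35.98)]
s4 0.968 271.75 219.75
s5 1.0 272.0 217.0
now 0.979 270.75 219.0
```

Pressing stopped hard at exactly the seated height (0.084, 30 N). Now press on the eye block's top likewise, to confirm and finish its height.

```bash
python3 - <<'E'
from h import *
plan([.485,.064,.092],10.1)
E
```

```text
t 23.85 q [-0.337  0.518  1.805  0.003  0.822 -0.514] tcp [ 0.507 -0.059  0.137] F [-0.124  0.627  0.193] Tq [-0.003 -0.005  0.036] gap -0.002 toolx [-0.002  0.003 -1.   ] jawyaw 10.0
shift [ 0.766 -0.007 -2.086] turn [np.float64(-0.02), np.float64(35.98)]
```

Request:
step_arm(increments=[0,0,-0.6,0,1,0,0,-1.2,0,1,0,0,-1.8,0,1,0,-0.02,-2.09,0,1,0.3,-0.02,-2.09,0,1])

```text
t: 24.48
tcp_pos: [0.4845, 0.065, 0.1201]
tool_rot: [0.455, 0.543, -0.453, 0.541]
force: [0.3, -0.3, -0.1]
finger_gap: 0.006
```

```bash
python3 - <<'E'
from h import *
plan([.485,.064,.084],10.1)
E
```

```text
t 24.48 q [-0.098  0.526  1.873  0.004  0.742 -0.277] tcp [0.484 0.065 0.12 ] F [ 0.293 -0.329 -0.066] Tq [-0.043  0.015 -0.04 ] gap 0.006 toolx [-0.     0.003 -1.   ] jawyaw 10.1
shift [0.601 0.005 0.02 ] turn [np.float64(0.0), np.float64(-36.0)]
```

Request:
step_arm(increments=[0.2,0,0.02,0,1,0.4,0,0.02,0,1,0.48,0,0.02,0,1,0.53,0,0.02,0,1,0.57,0,0.02,0,1])

```text
t: 25.1
tcp_pos: [0.485, 0.0637, 0.0859]
tool_rot: [0.455, 0.543, -0.453, 0.541]
force: [-0.5, 0.1, 1.0]
finger_gap: -0.001
```

Request:
step_arm(increments=[0.01,0,0,0,1,0.02,0,0,0,1,0.03,0,0,0,1,0.04,0,0,0,1,0.05,0,0,0,1])

```text
t: 25.72
tcp_pos: [0.485, 0.0638, 0.0833]
tool_rot: [0.455, 0.543, -0.453, 0.542]
force: [-2.2, -0.4, 9.0]
finger_gap: 0.004
```

Eye block is down too (top at 0.0833, 9 N). Light-touch check of the hook block's resting height.

Request:
step_arm(increments=[-0.3,0,0,0,1,-0.5,0,0.6,0,1,-0.5,0,1.2,0,1,-0.5,0,1.8,0,1,-0.5,0,2.06,0,1])

```text
t: 26.35
tcp_pos: [0.5072, -0.0597, 0.113]
tool_rot: [0.456, 0.542, -0.454, 0.541]
force: [0.4, 0.8, 0.5]
finger_gap: 0.0
```

Request:
step_arm(increments=[0,0,0,0,1,0.2,0,0,0,1,0.3,0,0,0,1,0.4,0,0,0,1,0.41,0,0,0,1])

```text
t: 26.98
tcp_pos: [0.5067, -0.0589, 0.0877]
tool_rot: [0.455, 0.543, -0.454, 0.541]
force: [-0.0, 0.2, 0.1]
finger_gap: 0.004
```

```bash
python3 hk.py
```

```text
t 26.98 q [-0.337  0.605  1.84   0.005  0.698 -0.515] tcp [ 0.507 -0.059  0.088] F [-0.002  0.247  0.082] Tq [-0.042  0.035  0.017] gap 0.004 toolx [-0.     0.003 -1.   ] jawyaw 10.0
shift [ 0.583 -0.015 -1.709] turn [np.float64(-0.01), np.float64(35.99)]
s4 0.968 271.75 219.75
s5 1.0 272.0 217.0
now 0.547 270.75 220.0
```

Request:
step_arm(increments=[0.01,0,0,0,1,0.02,0,0,0,1,0.03,0,0,0,1,0.035,0,0,0,1,0.035,0,0,0,1])

```text
t: 27.65
tcp_pos: [0.507, -0.0592, 0.0859]
tool_rot: [0.455, 0.542, -0.454, 0.541]
force: [0.6, -0.1, 0.1]
finger_gap: 0.0
```

Request:
step_arm(increments=[0.01,0,0,0,1,0.02,0,0,0,1,0.03,0,0,0,1,0.04,0,0,0,1,0.04,0,0,0,1])

```text
t: 28.28
tcp_pos: [0.507, -0.0592, 0.0842]
tool_rot: [0.455, 0.542, -0.453, 0.541]
force: [-1.3, 0.2, 6.4]
finger_gap: 0.001
```

Contact only at 0.084–0.085: hook fully seated. Withdraw and check bystanders by image difference.

Request:
step_arm(increments=[-0.4,0,0,0,1,-1.0,0,0,0,1,-1.8,0,0.5,0,1,-2.4,0,1.2,0,1,-2.6,0,2,0,0.8])

```text
t: 28.9
tcp_pos: [0.5291, -0.179, 0.2428]
tool_rot: [0.455, 0.541, -0.453, 0.543]
force: [0.3, -0.5, -0.6]
finger_gap: 0.195
```

Request:
step_arm(increments=[0,0,0.8,0,0.8,0,0,1.3,0,0.8,0,0,1.3,0,0.8,0,0,1.3,0,0.8,0,0,1.3,0,0.8])

```text
t: 29.52
tcp_pos: [0.5424, -0.2543, 0.2427]
tool_rot: [0.455, 0.541, -0.452, 0.543]
force: [-0.2, -0.0, 0.0]
finger_gap: 0.195
```

```bash
python3 hk.py; python3 - <<'E'
from h import *;import cv2
S=camera_model("scene");g=lambda i:cv2.cvtColor(i,cv2.COLOR_BGR2GRAY)
a=g(cv2.imread("pics/scene0.png"));b=g(cv2.imread("pics/slast.png"))
for n,(x,y,h) in dict(mug=(190,148,16),timer=(165,181,12),bowl=(433,271,24)).items():
    r=cv2.matchTemplate(b[y-h-6:y+h+6,x-h-6:x+h+6],a[y-h:y+h,x-h:x+h],cv2.TM_CCOEFF_NORMED);_,v,_,l=cv2.minMaxLoc(r);print(n,round(v,3),l[0]-6,l[1]-6)
# ring on spring line: compare eye block top position with seated height
t=g(cv2.imread("pics/s4.png"))
B=lambda i:cv2.resize(i,None,fx=4,fy=4,interpolation=cv2.INTER_CUBIC)
T=B(t)[217*4:227*4,244*4:256*4]; r=cv2.matchTemplate(B(b)[200*4:235*4,228*4:262*4],T,cv2.TM_CCOEFF_NORMED);_,v,_,l=cv2.minMaxLoc(r);print("eyeblk",v,l[0]/4+228-244,l[1]/4+200-217)
n=np.array([np.cos(np.radians(10.1)),np.sin(np.radians(10.1)),0]);h=np.array([.507,-.06,0]);d=np.array([-n[1],n[0],0])
for s_ in(103,122,126,130): print(s_,proj(S,h+d*s_/1000+[0,0,.084])-proj(S,h+d*.103+[0,0,.084]))
E
```

```text
t 29.52 q [-0.627  0.478  1.49   0.004  1.17  -0.806] tcp [ 0.542 -0.254  0.243] F [-0.156 -0.021  0.018] Tq [ 0.022 -0.008 -0.001] gap 0.195 toolx [ 0.005  0.001 -1.   ] jawyaw 10.2
shift [ 3.163 -0.036 -5.019] turn [np.float64(0.01), np.float64(-35.99)]
s4 0.968 271.75 219.75
s5 1.0 272.0 217.0
now 0.976 270.75 219.0
mug 0.995 0 0
timer 0.998 0 0
bowl 0.999 0 0
eyeblk 0.9342960119247437 -6.75 -2.25
103 [0. 0.]
122 [-5.882 -2.205]
126 [-7.112 -2.666]
130 [-8.34  -3.127]
```

```bash
python3 -c "
from station import *
print(sign_off())"
```

```text
the job is handed in; nothing more can be done
None
```

The spring is hooked at both ends and holds the clamp shut. I handed the job in at about 29.5 s, with the gripper well clear.

**What I did:** I put the pin fully into the anchor block's hole first. Then I gripped the eye block, tilted and stretched the spring, and lowered the eye over the post.

**What my last checks showed:**
- **Hook end:** when I pressed on it, the block stopped at its seated height (top at 0.084 m, 30 N). A later light touch met it only at 0.084–0.085 m.
- **Eye end:** the block's top was at 0.083 m under 9 N, so it is down.
- **Stretch:** with the robot clear, the eye block stands about 125 mm from the hole instead of 103 mm. That puts the post at its shut position of about 170 mm.
- **Bystanders:** the mug, bowl and timer show no movement in the scene image.

**What went less cleanly:**
- **First lift:** it raised the whole spring level, because the grip was too stiff to let it tilt. I set it down and regripped it by a corner.
- **During the stretch:** the hook block rose about 10 mm, with roughly 9 mm of pin still in the hole. I pressed it fully down again after the eye was on.
- **Final hook position:** the scene image puts it up to 1 pixel from where it first sat. I take that as play in the hole, though a rise of about 1 mm would look similar.
- **Eye under the head:** I judged this from heights, forces and the stretch, because my 12 picture views were used up and I could not look at it.

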